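# Sort the round pantry tins by size into their spring-clip rows

## Robot

A 6-joint arm with a two-finger parallel gripper is mounted at the origin on the work surface. World frame = base frame: x ahead of the robot, y to its left, z up, the work surface at z = 0. Lengths are in mm, angles in rad, forces in N, time in s.
With the tool pointing down it reaches from about 350 to 725 mm from the base axis. Payload 6 kg.
Tool frame: the origin (TCP) lies midway between the tips of the shut fingers; the grasp point (between the pads) lies 19 mm behind it; z points along the fingers, y is the line along which they close (so a half turn about z gives the same grasp; the last joint's range is limited). The gripper opens to 85 mm and grips with 20 to 120 N. Pads are 22 mm wide; open, the fingers measure 114 mm over their backs; the gripper's body (76 mm by 85 mm) begins 54 mm behind the grasp point. The pads swing forward as they close: fully open they stand 13 mm farther back than shut.
Start: joints at [1.658, 0.04, 0.085, 0, -1.615, -0.334], TCP at [146.556, 581.803, 231.261] pointing down, gripper open.
Joint ranges: [-2.56, 2.56], [-1.29, 2.01], [-1.08, 1.49], [-3.29, 1.98], [-2.81, -0.18], [-2.99, 2.99]. Speed limits (rad/s): [2.57, 2.57, 3.01, 3.14, 3.14, 3.14].

## Interface

Orientations are given as a unit quaternion [w, x, y, z].
In Python, from bench import arm gives the robot as it stands. The module is installed in compiled form; this text tells all that it offers.
- The arm moves only by the shell command python3 -m creep 'ROWS' [OPENING] [FORCE]. ROWS is JSON, a list of rows, each a list of 6 numbers: the shift along the tool's x, y, z as a fraction of full scale, then the turn, a rotation vector about the tool's x, y, z as a fraction of full scale. In form: [[x, y, z, rx, ry, rz], ...]. A call has 1 to 10 rows; each row shifts and turns the commanded pose from where the row before left it, along the tool's axes as they then stand; what a row does not reach is not made up. Full scale, the value 1, is 0.8 m for a shift and 0.1 rad for a turn. A row lasts 1/12 s, in which the tool goes at most 41.7 mm and 7.16 degrees, less where a joint would pass 70% of its speed; a pose out of reach is approached as far as the arm can. A call with a number of a shift or a turn outside -1 to 1 is refused whole. A call with a gripper value outside its range is refused whole. OPENING is the opening, from 0 (shut) to 1 (fully open), set as the call begins (- or left out, the last holds). The fingers move at their own pace and stop on an object; FORCE is the grip in N (left out, the last holds). Time passes only in rows, so rows that do not move let the fingers close. It gives the time, the measured TCP pose, the force, the opening and the grip force at its end, in the units of the state.
- arm.sense(): the state, without advancing time (a new reading comes with each control period).
- arm.snapshot(name): name is "side" or "top"; returns the picture (420x560x3 uint8, blue, green, red); there is no depth.
- arm.camera_params(name): a dict with "fx", "fy", "cx", "cy" (pixels), "rvec" (rotation vector, rad) and "tvec" (3), from world to camera coordinates, as OpenCV has them. Camera axes: x right, y down, z forward; pixel columns grow to the right and rows downward; lengths in mm; the calibration is good to about 2 mm. A picture is of the moment at which its call begins. camera_params takes no time and is no camera call.
- arm.finish_job(): hands the job in; it is judged then, once.
Trained networks look in the newest picture that a camera, given by its name, has taken for a name from the list of things; names that differ only in an ending like _2 or _b are one class to them, and where a whole thing is asked for, a point or a joint stands for the part that bears it (a point fixed in the world has none). Each returns a list of dicts, best first, with "p" (0 to 1); they miss things now and then, are a little off and sometimes report something else, mostly with a low value. They report only what shows in the picture. A call takes as long as a camera call. They do not tell look-alikes from the thing itself.
- arm.trace(camera, label): "pixels" (420x560 bool, what is visible of it) and "position" ([column, row] in pixels, amid what is visible of it).
- arm.spot_point(camera, label): "position" ([column, row] in pixels: a listed point, or the origin of a listed thing).
The state is a dict: "time": time; "joint_pos": joint angles; "joint_velocities": joint speeds; "joint_torque": joint torques, N m; "position": TCP position; "orientation": TCP orientation; "ft_force": force on the tool from outside, world axes, zero at the start; "torque": the same for the moment, N m; "width": opening from 0.0 (shut) to 1.0 (fully open); "grip_force": force on a finger pad.
Only numpy, scipy, OpenCV 4.12 (cv2) and the standard library are available. Lean on these libraries where they do the work, as an engineer would, in place of code of your own. Each camera call takes 0.05 s, during which the arm holds its last target. There are 200 camera calls.

## Task

Sort the four round aluminium tins on the pantry flap by size: push the two large ones into the wide lane and the two small ones into the narrow lane, one behind the other, until each row is fully home against its end stop and the sprung clips have snapped shut behind the front tin. Slide the tins flat on the flap without lifting or tipping them, and leave the jar, pasta tube, funnel and scoop where they stand.

Things in the scene. Friction and masses are not known exactly. Their poses are not given: they have to be found in the camera images.
- tin_large_a: One of two identical large round closed storage tins of plain aluminium: flat upright cylinder, diameter 108 mm, height 38 mm, about 0.20 kg, no knob, too wide to grip. Origin: centre of the underside; z up
- tin_large_b: The other of two identical large round closed storage tins of plain aluminium: flat upright cylinder, diameter 108 mm, height 38 mm, about 0.20 kg, no knob, too wide to grip. Origin: centre of the underside; z up
- tin_small_a: One of two identical small round closed storage tins of plain aluminium: flat upright cylinder, diameter 90 mm, height 38 mm, about 0.15 kg, no knob, too wide to grip. Origin: centre of the underside; z up
- tin_small_b: The other of two identical small round closed storage tins of plain aluminium: flat upright cylinder, diameter 90 mm, height 38 mm, about 0.15 kg, no knob, too wide to grip. Origin: centre of the underside; z up
- bay_large: Fixed steel lane on the flap for two large tins in a row, open towards the robot. Its x axis points into the lane, y left, z up. Origin: on the flap top, midway between the round noses (radius 5 mm) of two sprung clips. At rest the noses leave 98 mm free, 10 mm less than a large tin's diameter. Side walls from x = 62 mm on, 113 mm apart, 26 mm high; a tin entering later pushes the earlier one deeper
- large_home (a point): Point on the flap top on the large lane's centre line, 20 mm inside the clip noses: centre of the front large tin when home, with the clips shut behind its widest part. Each clip is 25 mm high, hinged at lane x = 62 mm; its nose gives sideways at 0.5 N per mm after 0.6 N preload, and its lead-in flares out to lane x = -30 mm, y = +/-71 mm
- large_stop (a point): Foot of the large lane's end stop, 183.5 mm inside the clip noses; the deeper large tin touches it when home (its centre then 129 mm inside the noses; 1.5 mm play in the full row)
- bay_small: Fixed steel lane on the flap for two small tins in a row, open towards the robot. Its x axis points into the lane, y left, z up. Origin: on the flap top, midway between the round noses (radius 5 mm) of two sprung clips. At rest the noses leave 80 mm free, 10 mm less than a small tin's diameter. Side walls from x = 62 mm on, 95 mm apart, 26 mm high; a tin entering later pushes the earlier one deeper
- small_home (a point): Point on the flap top on the small lane's centre line, 18 mm inside the clip noses: centre of the front small tin when home, with the clips shut behind its widest part. Each clip is 25 mm high, hinged at lane x = 62 mm; its nose gives sideways at 0.5 N per mm after 0.6 N preload, and its lead-in flares out to lane x = -30 mm, y = +/-62 mm
- small_stop (a point): Foot of the small lane's end stop, 154.5 mm inside the clip noses; the deeper small tin touches it when home (its centre then 109 mm inside the noses; 1.5 mm play in the full row)
- flap_mid (a point): Middle of the top of the pantry's open drop-down flap: a brushed-steel shelf spanning 500 mm in x and 980 mm in y, fixed; its top, on which all stands, is 20 mm above the work surface. A steel sill 60 mm high with the hinge runs along its far edge.
- jar: Bystander: terracotta-coloured jar, diameter 60 mm, height 90 mm, standing between the two lanes. Origin: centre of the underside
- pasta_tube: Bystander: clear acrylic pasta tube with aluminium cap, diameter 80 mm, height 190 mm, standing. Origin: centre of the underside
- funnel: Bystander: black plastic funnel standing on its 90 mm wide rim, 90 mm high. Origin: centre of the underside
- scoop: Bystander: birch scoop lying flat, 165 mm long, 50 mm wide, 22 mm high, bowl towards its +x, handle to -x. Origin: on the underside near mid-length
Things that resemble listed ones, but are neither listed nor needed, are in the scene too. What is shaped like the tin_small_b but turquoise is not meant.

How it is judged:
By the outcome, as a careful person would: the job done as asked, in the order asked, and still so for the second after the job is handed in, with the robot touching nothing.
It also fails if it takes over 72 s, if anything falls off the work surface, if the arm or the gripper's body presses on something with over 40 N, if the wrist force passes 120 N, or if a joint passes its speed limit or range.

## Working session

There is one attempt and no reset: what is moved stays moved. The work goes in short steps, Python scripts to look and compute and a shell command to move; the robot and the scene stay as the last step left them, time stands still between calls to the robot, and variables do not carry over. Pictures are saved under pics/ and viewed, at most 10 in all, crops included, and the job is handed in when it is done.

```bash
mkdir -p pics
cat > h.py <<'E'
import numpy as np, cv2
from bench import arm
def ray(cam,px,z):
    c=arm.camera_params(cam);K=np.array([[c['fx'],0,c['cx']],[0,c['fy'],c['cy']],[0,0,1.]])
    R=cv2.Rodrigues(np.array(c['rvec'],float))[0];t=np.array(c['tvec'],float).ravel()
    o=-R.T@t;d=R.T@np.linalg.inv(K)@np.array([px[0],px[1],1.])
    return o+d*(z-o[2])/d[2]
def proj(cam,P):
    c=arm.camera_params(cam);K=np.array([[c['fx'],0,c['cx']],[0,c['fy'],c['cy']],[0,0,1.]])
    return cv2.projectPoints(np.array(P,float).reshape(-1,1,3),np.array(c['rvec'],float),np.array(c['tvec'],float),K,None)[0].reshape(-1,2)
E
python3 - <<'E'
from h import *
s=arm.sense();print(s['time'],s['position'],s['orientation'],s['ft_force'])
for c in('top','side'):
    cv2.imwrite(f'pics/{c}0.png',cv2.resize(arm.snapshot(c),(800,600)))
    p=arm.camera_params(c);R=cv2.Rodrigues(np.array(p['rvec']))[0];print(c,-R.T@np.array(p['tvec']).ravel(),p['fx'])
for l in ['tin_large_a','tin_small_a','bay_large','bay_small','large_home','large_stop','small_home','small_stop','jar','pasta_tube','funnel','scoop']:
    for c in('top','side'):
        r=arm.spot_point(c,l)
        print(l,c,[(round(q['p'],2),np.round(q['position']).tolist(),np.round(ray(c,q['position'],20)[:2]).tolist()) for q in r[:5]])
print(arm.sense()['time'])
E
```

```text
0.0 [146.41786933 581.51311948 230.26649935] [ 8.97609116e-04  9.92396854e-01 -1.23075897e-01 -5.14819237e-05] [-0.50627531  0.21920621  0.6840869 ]
top [ 268.54074017  -93.0303955  1622.31599826] 530.9089788942287
side [  335.38437113 -1031.40085757  1153.76724725] 515.5529767830785
tin_large_a top [(0.92, [115.0, 231.0], [505.0, 383.0]), (0.82, [251.0, 253.0], [431.0, -29.0])]
tin_large_a side [(0.77, [231.0, 119.0], [506.0, 395.0]), (0.71, [227.0, 212.0], [427.0, -31.0]), (0.59, [287.0, 228.0], [587.0, -124.0])]
tin_small_a top [(0.96, [430.0, 284.0], [328.0, -563.0]), (0.83, [151.0, 262.0], [408.0, 270.0]), (0.6, [334.0, 256.0], [414.0, -281.0])]
tin_small_a side [(0.86, [232.0, 279.0], [406.0, -267.0]), (0.85, [209.0, 142.0], [415.0, 290.0]), (0.56, [221.0, 396.0], [332.0, -569.0])]
bay_large top []
bay_large side [(0.72, [284.0, 230.0], [575.0, -129.0])]
bay_small top [(0.73, [200.0, 215.0], [551.0, 124.0])]
bay_small side [(0.96, [261.0, 168.0], [560.0, 132.0])]
large_home top []
large_home side [(0.7, [286.0, 229.0], [583.0, -128.0]), (0.24, [265.0, 201.0], [545.0, -10.0])]
l
[... 229 characters left out ...]

small_stop top [(0.88, [196.0, 161.0], [720.0, 136.0])]
small_stop side [(0.56, [307.0, 158.0], [714.0, 149.0])]
jar top [(0.83, [243.0, 209.0], [566.0, -6.0])]
jar side [(0.67, [270.0, 198.0], [562.0, -3.0])]
pasta_tube top [(0.87, [132.0, 167.0], [706.0, 336.0]), (0.29, [152.0, 263.0], [405.0, 269.0]), (0.24, [198.0, 164.0], [712.0, 131.0])]
pasta_tube side [(0.58, [289.0, 122.0], [700.0, 337.0])]
funnel top [(0.68, [361.0, 212.0], [548.0, -368.0]), (0.27, [132.0, 168.0], [702.0, 336.0])]
funnel side [(0.66, [292.0, 300.0], [545.0, -358.0]), (0.46, [338.0, 280.0], [676.0, -325.0])]
scoop top [(0.89, [350.0, 168.0], [689.0, -341.0])]
scoop side [(0.88, [337.0, 280.0], [676.0, -324.0])]
1.3
```

View pics/top0.png

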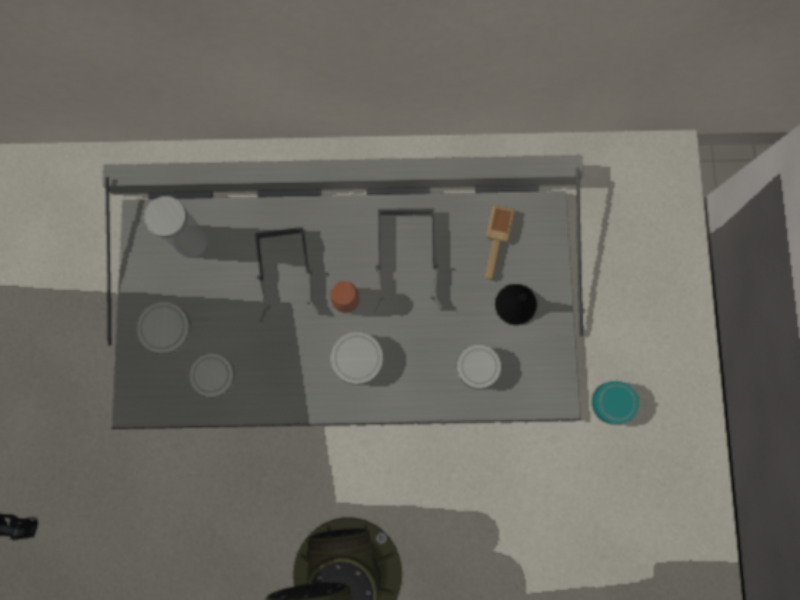

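View pics/side0.png

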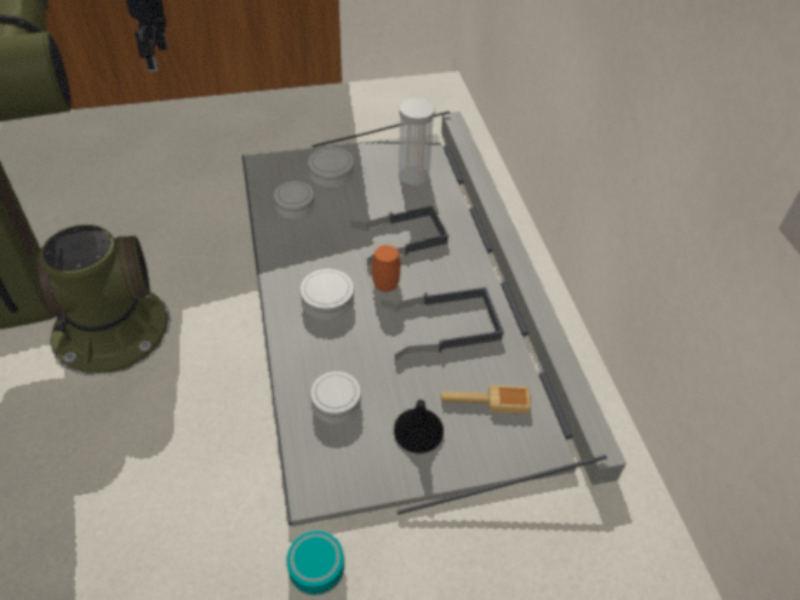

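The top view (800×600 scale) shows large tins at (163,327) and (357,357) and small tins at (211,375) and (479,366). The turquoise decoy is at (615,402). The small lane is on the left, with walls at columns 260–305, and the large lane is on the right at columns 379–434. The jar stands between their mouths at (344,296). The side view agrees. Next I fit the models to the masks.

```bash
cat > fit.py <<'E'
from h import *
from scipy.optimize import minimize
A=np.linspace(0,2*np.pi,60)
def tinmask(c,x,y,r):
    P=np.concatenate([np.c_[x+r*np.cos(A),y+r*np.sin(A),np.full(60,z)] for z in(20,58)])
    m=np.zeros((1680,2240),np.uint8);h=cv2.convexHull(((proj(c,P)+.5)*4).astype(np.float32)).astype(np.int32)
    cv2.fillConvexPoly(m,h,1);return cv2.resize(m.astype(np.float32),(560,420),interpolation=cv2.INTER_AREA)
def tins(cams=('top','side')):
    out=[]
    for c in cams:
        arm.snapshot(c)
        for l,r in(('tin_large_a',54),('tin_small_a',45)):
            for q in arm.trace(c,l):
                if q['p']<.4: continue
                M=q['pixels'].astype(np.float32);s=ray(c,q['position'],45)[:2]
                f=lambda v:1-np.minimum(M,tinmask(c,*v,r)).sum()/np.maximum(M,tinmask(c,*v,r)).sum()
                o=minimize(f,s,method='Nelder-Mead',options=dict(initial_simplex=[s,s+[12,0],s+[0,12]],xatol=.3,fatol=1e-4))
                out.append((l,c,round(q['p'],2),np.round(o.x,1).tolist(),round(1-o.fun,2)))
    return out
def lane(c,l,s):
    half,n,st,fl,=(56.5,49,183.5,71) if 'large' in l else (47.5,40,154.5,62)
    q=arm.trace(c,l)
    if not q:return None
    M=q[0]['pixels'].astype(np.float32)
    L=[[(-30,fl),(0,n),(62,half),(st,half),(st,-half),(62,-half),(0,-n),(-30,-fl)]][0]
    def ren(v):
        ca,sa=np.cos(v[2]),np.sin(v[2]);m=np.zeros((1680,2240),np.uint8)
        W=np.array([(v[0]+ca*x-sa*y,v[1]+sa*x+ca*y) for x,y in L])
        for a,b in zip(W[:-1],W[1:]):
            Q=((proj(c,[(*a,20),(*b,20),(*b,46),(*a,46)])+.5)*4).astype(np.int32)
            cv2.fillPoly(m,[Q],1);cv2.polylines(m,[Q],True,1,4)
        return cv2.GaussianBlur(cv2.resize(m.astype(np.float32),(560,420),interpolation=cv2.INTER_AREA),(0,0),1)
    B=cv2.GaussianBlur(M,(0,0),1)
    f=lambda v:((ren(v)-B)**2).sum()/ (B**2).sum()
    best=None
    for a in(-.1,0,.1):
        s3=np.array([*s,a]);o=minimize(f,s3,method='Nelder-Mead',options=dict(initial_simplex=[s3,s3+[15,0,0],s3+[0,15,0],s3+[0,0,.1]],xatol=.002,fatol=1e-4,maxiter=300))
        if best is None or o.fun<best.fun:best=o
    return q[0]['p'],np.round(best.x,3).tolist(),round(best.fun,2)
E
python3 - <<'E'
from fit import *
for t in tins():print(*t)
for l,s in(('bay_large',(575,-129)),('bay_small',(556,128))):
    for c in('top','side'):print(l,c,lane(c,l,s))
a=arm.snapshot('top');cv2.imwrite('pics/lanes.png',cv2.resize(a[130:240,165:325],(800,550),interpolation=cv2.INTER_CUBIC))
E
```

```text
tin_large_a top 0.73 [506.4, 379.0] 0.96
tin_large_a top 0.63 [434.1, -26.0] 0.96
tin_small_a top 0.8 [404.6, 275.2] 0.96
tin_small_a top 0.76 [411.5, -277.4] 0.96
tin_small_a top 0.64 [333.8, -558.8] 0.91
tin_large_a side 0.73 [734.0, 467.3] 0.38
tin_large_a side 0.61 [434.4, -23.8] 0.97
tin_small_a side 0.89 [332.9, -568.8] 0.94
tin_small_a side 0.84 [412.1, -275.9] 0.96
tin_small_a side 0.64 [404.5, 280.1] 0.94
bay_large top (0.76, [569.529, -135.22, -0.012], np.float64(0.27))
bay_large side (0.68, [570.091, -132.418, -0.007], np.float64(0.12))
bay_small top (0.87, [558.624, 122.87, 0.093], np.float64(0.37))
bay_small side (0.94, [558.689, 124.335, 0.119], np.float64(0.2))
```

View pics/lanes.png

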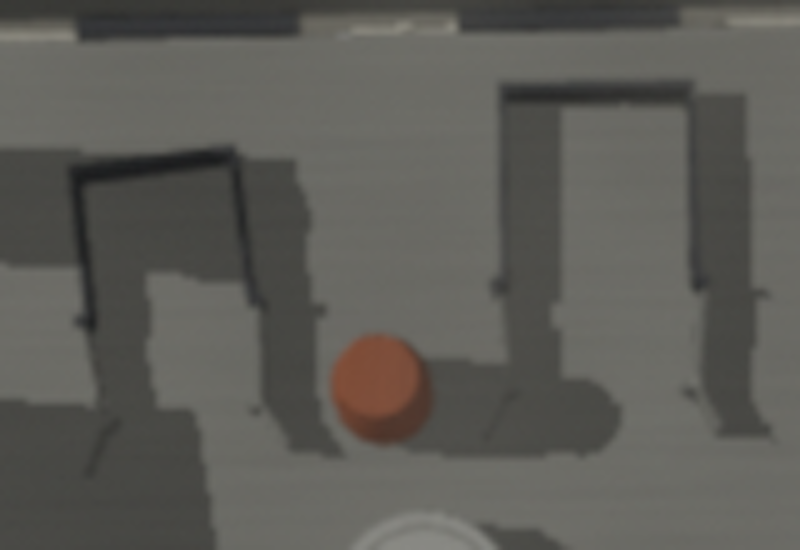

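The crop (×5 of the top view, offset (165,130)) shows the large lane nearly square, with noses at about (515,392) and (688,392). The small lane is yawed a few degrees left, with noses at about (115,422) and (257,410). I check these against the fits.

Run:
```python
from h import *
for n,P in dict(L=[(515,392),(688,392),(500,288),(698,285),(505,92),(690,90)],S=[(115,422),(257,410),(90,322),(255,300),(75,172),(235,155)]).items():
    W=np.array([ray('top',(165+u/5-.4,130+v/5-.4),45.5)[:2] for u,v in P]);m=(W[0::2]+W[1::2])/2
    print(n,W.round(0).tolist(),'mids',m.round(1).tolist(),'yaw',np.arctan2(*(m[2]-m[0])[::-1]).round(3),np.linalg.norm(m-m[0],axis=1).round(0))
```

```text
L [[562.0, -83.0], [560.0, -188.0], [627.0, -75.0], [626.0, -196.0], [751.0, -81.0], [750.0, -195.0]] mids [[561.4, -135.7], [626.7, -135.7], [750.3, -137.8]] yaw -0.011 [  0.  65. 189.]
S [[549.0, 158.0], [555.0, 73.0], [611.0, 174.0], [623.0, 74.0], [705.0, 184.0], [714.0, 86.0]] mids [[551.8, 115.4], [616.8, 123.8], [709.7, 135.0]] yaw 0.123 [  0.  66. 159.]
```

```bash
python3 -m creep '[[0,0,0,0,0,1],[0,0,0,0,0,1],[0,0,0,0,0,1],[0,0,0,0,0,1],[0,0,0,0,0,1],[0,0,0,0,0,1],[0,0,0,0,0,1],[0,0,0,0,0,1],[0,0,0,0,0,1],[0,0,0,0,0,1]]' 0.6 60
cat > where.py <<'E'
from h import *
from scipy.spatial.transform import Rotation as R
s=arm.sense();q=np.array(s['orientation']);M=R.from_quat(np.r_[q[1:],q[0]]).as_matrix()
print('t',round(s['time'],2),'pos',np.round(s['position'],1),'yaw',round(np.arctan2(M[1,0],M[0,0]),4),'tilt',np.round(M[:2,2],4),'F',np.round(s['ft_force'],1),'w',round(s['width'],2),'j',np.round(s['joint_pos'],2))
E
python3 where.py
```

```text
time: 2.68
position: [146.6, 581.8, 231.2]
orientation: [0.0, 0.81, -0.586, 0.0]
ft_force: [-0.3, 0.5, -0.0]
width: 0.599
grip_force: 0.0
t 2.68 pos [146.6 581.8 231.2] yaw -1.2517 tilt [ 0.     -0.0001] F [-0.3  0.5 -0. ] w 0.6 j [ 1.66  0.04  0.08  0.   -1.62 -1.34]
```

```bash
python3 -m creep '[[0,0,0,0,0,1],[0,0,0,0,0,1],[0,0,0,0,0,1],[0,0,0,0,0,0.19],[0.041,-0.0225,0,0,0,0],[0.041,-0.0225,0,0,0,0],[0.041,-0.0225,0,0,0,0],[0.041,-0.0225,0,0,0,0],[0.041,-0.0225,0,0,0,0],[0.041,-0.0225,0,0,0,0]]' >/dev/null
python3 -m creep '[[0.041,-0.0225,0,0,0,0],[0.041,-0.0225,0,0,0,0],[0.041,-0.0225,0,0,0,0],[0.041,-0.0225,0,0,0,0],[0.041,-0.0225,0,0,0,0],[0.041,-0.0225,0.02,0,0,0],[0.041,-0.0225,0.03,0,0,0],[0.041,-0.0225,0.03,0,0,0],[0.041,-0.0225,0.03,0,0,0],[0.035,-0.0215,0.03,0,0,0]]' >/dev/null
python3 where.py
```

```text
t 4.35 pos [433.6  67.5 123.6] yaw -1.5634 tilt [0.002  0.0011] F [1.2 1.3 1.5] w 0.6 j [ 0.62 -0.4  -0.5   0.   -1.48 -0.61]
```

```bash
python3 -m creep '[[0,0,0.035,0,0,0],[0,0,0.035,0,0,0],[0,0,0.03,0,0,0],[0,0,0.014,0,0,0],[0,0,0,0,0,0]]' >/dev/null
python3 where.py
python3 - <<'E'
from h import *
a=arm.snapshot('side');u,v=proj('side',[(434,20,40)])[0].astype(int);print(u,v)
cv2.imwrite('pics/near1.png',cv2.resize(a[v-60:v+60,u-80:u+80],(800,600),interpolation=cv2.INTER_CUBIC))
E
```

```text
t 4.77 pos [431.4  68.5  30.1] yaw -1.5647 tilt [-0.0042 -0.0022] F [ 0.1 -0.1 -0.1] w 0.59 j [ 0.62 -0.35 -0.63 -0.   -1.3  -0.62]
226 194
```

View pics/near1.png

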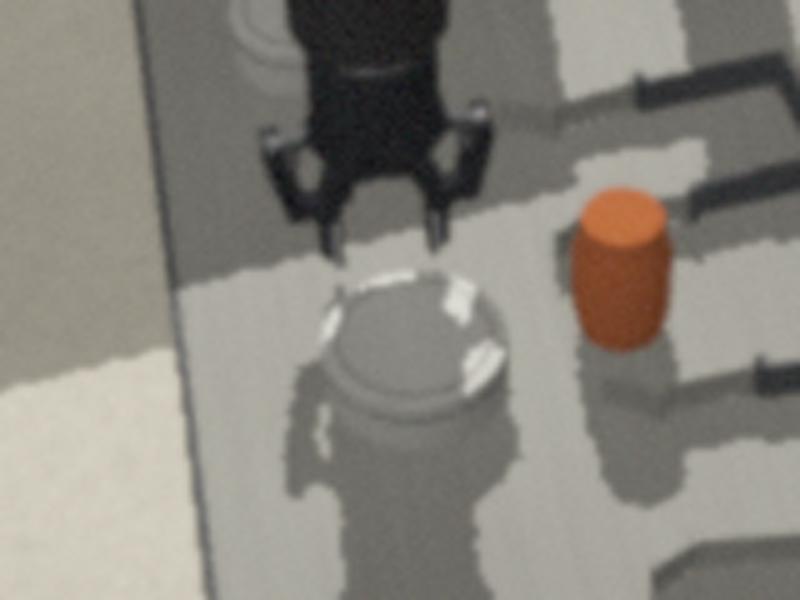

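The tips straddle the tin's centre line, at crop (386,245) against the tin top at about (413,338), with a gap to the tin edge. I check the lateral offset with the calibration.

Run:
```python
from h import *
print(ray('side',(223.2-.4,183-.4),36),ray('side',(228.6-.4,201.6-.4),58))
arm.snapshot('top')
from fit import tins
for t in tins(('top','side')):print(*t)
```

```text
[430.92293343  75.22447695  36.        ] [433.44613624 -24.06642409  58.        ]
tin_large_a top 0.82 [433.9, -27.5] 0.94
tin_large_a top 0.6 [506.4, 378.3] 0.96
tin_small_a top 0.87 [412.8, -279.0] 0.96
tin_small_a top 0.77 [332.7, -558.0] 0.95
tin_small_a top 0.66 [441.0, 297.1] 0.21
tin_large_a side 0.83 [532.9, 385.8] 0.33
tin_large_a side 0.7 [436.0, -23.9] 0.93
tin_small_a side 0.8 [412.4, -275.9] 0.95
tin_small_a side 0.6 [397.6, 277.6] 0.45
```

```bash
python3 -m creep '[[0.02,-0.004,0,0,0,0],[0.012,0,0,0,0,0],[0.015,0,0,0,0,0],[0.015,0,0,0,0,0],[0.015,0,0,0,0,0],[0.015,0,0,0,0,0],[0.015,0,0,0,0,0],[0.015,0,0,0,0,0],[0.015,0,0,0,0,0],[0.015,0,0,0,0,0]]' >/dev/null
python3 -m creep '[[0.012,0,0,0,0,0],[0.008,0,0,0,0,0],[0.004,0,0,0,0,0],[0.003,0,0,0,0,0],[0,0,0,0,0,0]]' >/dev/null
python3 where.py
python3 - <<'E'
from fit import *
for t in tins(('top','side')):print(*t)
E
```

```text
t 6.42 pos [436.9 -74.   32.8] yaw -1.566 tilt [ 0.0001 -0.0003] F [-0.1  0.5 -0.6] w 0.6 j [ 0.29 -0.34 -0.62  0.   -1.29 -0.29]
tin_large_a top 0.83 [434.7, -134.2] 0.68
tin_large_a top 0.68 [505.6, 379.1] 0.96
tin_small_a top 0.9 [413.8, -277.6] 0.94
tin_small_a top 0.86 [333.2, -558.1] 0.86
tin_small_a top 0.57 [404.9, 278.4] 0.65
tin_large_a side 0.71 [435.9, -126.7] 0.9
tin_small_a side 0.9 [411.8, -275.8] 0.96
tin_small_a side 0.88 [332.4, -567.9] 0.91
```

```bash
python3 -m creep '[[-0.02,0,0,0,0,0],[0,0,-0.035,0,0,0],[0,0.01,-0.032,0,0,0],[0.03,0.035,0,0,0,-1],[0.035,0.031,0,0,0,-1],[0.03,0.01,0,0,0,-1],[0,0,0,0,0,-1],[0,0,0,0,0,-1],[0,0,0,0,0,-1],[0,0,0,0,0,-1]]' >/dev/null
python3 -m creep '[[0,0,0,0,0,-1],[0,0,0,0,0,-1],[0,0,0,0,0,-1],[0,0,0,0,0,-1],[0,0,0,0,0,-1],[0,0,0,0,0,-1],[0,0,0,0,0,-1],[0,0,0,0,0,-1],[0,0,0,0,0,-0.6],[0,0,0,0,0,0]]' >/dev/null
python3 where.py
python3 - <<'E'
from fit import *
for t in tins(('top','side')):print(*t)
E
```

```text
t 8.38 pos [ 376.2 -137.4   86.2] yaw -0.0034 tilt [-0.0001 -0.0002] F [-0.   0.1 -0.8] w 0.6 j [ 0.16 -0.52 -0.64  0.   -1.45  1.4 ]
tin_large_a top 0.78 [507.2, 379.1] 0.89
tin_large_a top 0.7 [546.9, -355.7] 0.6
tin_large_a top 0.6 [486.0, -105.3] 0.06
tin_small_a top 0.9 [412.0, -278.3] 0.95
tin_small_a top 0.71 [404.7, 275.7] 0.95
tin_small_a top 0.58 [332.2, -556.6] 0.93
tin_large_a side 0.83 [437.0, -130.6] 0.93
tin_large_a side 0.6 [508.0, 382.2] 0.83
tin_small_a side 0.85 [412.5, -275.1] 0.93
tin_small_a side 0.69 [333.3, -570.1] 0.91
```

```bash
python3 -m creep '[[-0.026,-0.003,0.01,0,0,0.06],[0,0,0.03,0,0,0],[0,0,0.03,0,0,0],[0,0,0,0,0,0],[0.015,0,0,0,0,0],[0.015,0,0,0,0,0],[0.015,0,0,0,0,0],[0.015,0,0,0,0,0],[0.015,0,0,0,0,0],[0.015,0,0,0,0,0]]' 
python3 where.py
```

```text
time: 9.52
position: [428.1, -136.2, 31.3]
orientation: [0.0, 1.0, -0.006, -0.0]
ft_force: [-2.2, -0.2, 1.8]
width: 0.601
grip_force: 0.9
t 9.52 pos [ 428.1 -136.2   31.3] yaw -0.0123 tilt [-0.0007 -0.0008] F [-2.2 -0.2  1.8] w 0.6 j [ 0.15 -0.32 -0.6   0.   -1.28  1.41]
```

```bash
python3 -m creep '[[0.013,0,0,0,0,0],[0.013,0,0,0,0,0],[0.013,0,0,0,0,0],[0.013,0,0,0,0,0],[0.013,0,0,0,0,0],[0.012,0,0,0,0,0],[0.011,0,0,0,0,0],[0.01,0,0,0,0,0],[0.01,0,0,0,0,0],[0.008,0,0,0,0,0]]' 
python3 -m creep '[[0.007,0,0,0,0,0],[0.005,0,0,0,0,0],[0,0,0,0,0,0]]';python3 where.py
python3 - <<'E'
from fit import *
for t in tins(('top','side')):
    if 'large' in t[0]: print(*t)
E
```

```text
time: 10.35
position: [519.4, -137.1, 31.2]
orientation: [0.0, 1.0, -0.006, -0.002]
ft_force: [-7.3, 2.6, 4.4]
width: 0.597
grip_force: 3.9
time: 10.6
position: [530.6, -137.0, 31.1]
orientation: [0.0, 1.0, -0.006, -0.0]
ft_force: [-1.0, 2.0, 2.2]
width: 0.598
grip_force: 0.9
t 10.6 pos [ 530.6 -137.    31.1] yaw -0.0119 tilt [-0.0001 -0.0003] F [-1.   2.   2.2] w 0.6 j [ 0.11 -0.03 -0.35  0.   -1.25  1.44]
tin_large_a top 0.92 [505.8, 378.9] 0.96
tin_large_a side 0.88 [505.3, 382.0] 0.67
tin_large_a side 0.82 [589.8, -132.4] 0.73
```

```bash
python3 -m creep '[[-0.03,0,0,0,0,0],[-0.02,0,-0.04,0,0,0],[-0.009,0,-0.04,0,0,0],[-0.009,-0.043,0,0,0,0],[-0.009,-0.043,0,0,0,0],[-0.009,-0.043,0,0,0,0],[-0.009,-0.043,0,0,0,0],[-0.009,-0.043,0,0,0,0],[-0.009,-0.043,0,0,0,0],[-0.009,-0.043,0,0,0,0]]' >/dev/null
python3 -m creep '[[-0.009,-0.043,0,0,0,0],[-0.009,-0.043,0,0,0,0],[-0.009,-0.043,0,0,0,0],[-0.009,-0.043,0,0,0,0],[-0.009,-0.043,0,0,0,0],[-0.009,-0.043,0,0,0,0],[0,-0.043,0,0,0,0],[0,0,0,0,0,1],[0,0,0,0,0,1],[0,0,0,0,0,1]]' >/dev/null
python3 -m creep '[[0,0,0,0,0,1],[0,0,0,0,0,1],[0,0,0,0,0,1],[0,0,0,0,0,1],[0,0,0,0,0,1],[0,0,0,0,0,1],[0,0,0,0,0,1],[0,0,0,0,0,1],[0,0,0,0,0,1],[0,0,0,0,0,1]]' >/dev/null
python3 -m creep '[[0,0,0,0,0,1],[0,0,0,0,0,0.1],[0,0,0,0,0,0]]' >/dev/null
python3 where.py
python3 - <<'E'
from fit import *
for t in tins(('top','side')):print(*t)
E
```

```text
t 13.65 pos [394.8 346.   94.3] yaw -1.4197 tilt [0.0003 0.    ] F [-0.5  0.   1.1] w 0.61 j [ 1.1  -0.13 -0.33  0.   -1.37 -0.95]
tin_large_a top 0.89 [507.2, 379.0] 0.86
tin_large_a top 0.7 [587.6, -135.7] 0.96
tin_small_a top 0.94 [331.0, -558.0] 0.88
tin_small_a top 0.7 [742.9, -154.5] 0.16
tin_small_a top 0.66 [411.4, -278.4] 0.96
tin_small_a top 0.61 [405.3, 274.8] 0.96
tin_large_a side 0.97 [588.0, -132.8] 0.9
tin_large_a side 0.97 [506.7, 381.9] 0.96
tin_small_a side 0.98 [411.8, -275.8] 0.96
tin_small_a side 0.67 [333.6, -568.1] 0.89
tin_small_a side 0.57 [406.3, 280.9] 0.94
```

```bash
python3 -m creep '[[0,0,0.035,0,0,0],[0,0,0.034,0,0,0],[0,0,0.01,0,0,0],[0.015,0,0,0,0,0],[0.012,0,0,0,0,0],[0.015,0,0,0,0,0],[0.015,0,0,0,0,0],[0.015,0,0,0,0,0],[0.015,0,0,0,0,0],[0.015,0,0,0,0,0]]' >/dev/null
python3 where.py
python3 -m creep '[[0.016,0,0,0,0,0],[0.016,0,0,0,0,0],[0.016,0,0,0,0,0],[0.016,0,0,0,0,0],[0.016,0,0,0,0,0],[0.016,0,0,0,0,0],[0.016,0,0,0,0,0],[0.012,0,0,0,0,0],[0.008,0,0,0,0,0],[0.004,0,0,0,0,0]]' >/dev/null
python3 where.py
```

```text
t 14.78 pos [407.5 264.9  32.2] yaw -1.4218 tilt [0.0017 0.0021] F [-1.   2.7  2.7] w 0.6 j [ 0.99 -0.21 -0.51  0.   -1.26 -0.84]
t 15.62 pos [423.1 156.8  30.9] yaw -1.4227 tilt [-0.0002 -0.0002] F [0.  3.6 3.9] w 0.6 j [ 0.81 -0.31 -0.6   0.   -1.28 -0.66]
```

```bash
python3 -m creep '[[0.005,0,0,0,0,0],[0,0,0,0,0,0],[-0.02,0,0,0,0,0],[0,0,-0.035,0,0,0],[0,0,-0.035,0,0,0],[0.026,0.028,0,0,0,0],[0.026,0.028,0,0,0,0],[0.026,0.027,0,0,0,0],[0,0,0,0,0,-1],[0,0,0,0,0,-1]]' >/dev/null
python3 -m creep '[[0,0,0,0,0,-1],[0,0,0,0,0,-1],[0,0,0,0,0,-1],[0,0,0,0,0,-1],[0,0,0,0,0,-1],[0,0,0,0,0,-1],[0,0,0,0,0,-1],[0,0,0,0,0,-1],[0,0,0,0,0,-1],[0,0,0,0,0,-1]]' >/dev/null
python3 -m creep '[[0,0,0,0,0,-1],[0,0,0,0,0,-1],[0,0,0,0,0,-1],[0,0,0,0,0,-0.4],[0,0,0,0,0,0]]' >/dev/null
python3 where.py
python3 - <<'E'
from fit import *
for t in tins(('top','side')):
    if 'small' in t[0]:print(*t)
for c in('top','side'):print(lane(c,'bay_small',(557,120)))
E
```

```text
t 17.7 pos [364.   97.4  85.7] yaw 0.1196 tilt [-0.0027 -0.0028] F [ 0.3  0.1 -0.6] w 0.6 j [ 0.81 -0.6  -0.69 -0.   -1.48  0.88]
tin_small_a top 0.72 [333.1, -558.0] 0.88
tin_small_a top 0.62 [411.3, -278.5] 0.96
tin_small_a top 0.55 [435.2, 97.3] 0.52
tin_small_a side 0.92 [332.8, -569.3] 0.95
tin_small_a side 0.88 [430.9, 109.4] 0.95
tin_small_a side 0.84 [411.9, -274.3] 0.94
(0.7, [558.426, 121.982, 0.118], np.float64(0.5))
(0.83, [558.688, 124.438, 0.119], np.float64(0.22))
```

```bash
python3 -m creep '[[0,0,0.034,0,0,0],[0,0,0.034,0,0,0],[0,0,0,0,0,0],[0.013,0,0,0,0,0],[0.013,0,0,0,0,0],[0.015,0,0,0,0,0],[0.015,0,0,0,0,0],[0.015,0,0,0,0,0],[0.015,0,0,0,0,0],[0.015,0,0,0,0,0]]' >/dev/null
python3 where.py
python3 -m creep '[[0.014,0,0,0,0,0],[0.014,0,0,0,0,0],[0.013,0,0,0,0,0],[0.013,0,0,0,0,0],[0.011,0,0,0,0,0],[0.01,0,0,0,0,0],[0.01,0,0,0,0,0],[0.01,0,0,0,0,0],[0.008,0,0,0,0,0],[0.005,0,0,0,0,0]]'
python3 where.py
python3 - <<'E'
from fit import *
for t in tins(('top','side')):
    if 'small' in t[0]:print(*t)
E
```

```text
t 18.93 pos [446.  107.8  34. ] yaw 0.1181 tilt [ 0.0005 -0.0004] F [-0.6  0.2  0.2] w 0.6 j [ 0.68 -0.29 -0.58  0.   -1.28  1.01]
time: 19.77
position: [531.7, 117.9, 33.7]
orientation: [0.0, 0.998, 0.059, 0.0]
ft_force: [-2.6, -0.4, 3.9]
width: 0.601
grip_force: 2.3
t 19.77 pos [531.7 117.9  33.7] yaw 0.1181 tilt [ 0.0004 -0.0006] F [-2.6 -0.4  3.9] w 0.6 j [ 0.59 -0.04 -0.36  0.   -1.25  1.1 ]
tin_small_a top 0.94 [411.5, -277.8] 0.95
tin_small_a top 0.45 [602.6, 73.6] 0.15
tin_small_a side 0.78 [580.2, 128.0] 0.6
tin_small_a side 0.67 [332.5, -567.9] 0.91
tin_small_a side 0.6 [412.0, -276.5] 0.94
```

```bash
python3 -m creep '[[-0.025,0,0,0,0,0],[-0.025,0,-0.025,0,0,0],[-0.025,0,-0.045,0,0,0],[0,0,-0.05,0,0,0],[-0.0104,0.04,0,0,0,0],[-0.0104,0.04,0,0,0,0],[-0.0104,0.04,0,0,0,0],[-0.0104,0.04,0,0,0,0],[-0.0104,0.04,0,0,0,0],[-0.0104,0.04,0,0,0,0]]' >/dev/null
python3 -m creep '[[-0.0104,0.04,0,0,0,0],[-0.0104,0.04,0,0,0,0],[-0.0104,0.04,0,0,0,0],[-0.0104,0.04,0,0,0,0],[-0.0104,0.04,0,0,0,0],[-0.0104,0.04,0,0,0,0],[-0.0104,0.04,0,0,0,0],[-0.0104,0.037,0,0,0,0],[0,0,0,0,0,1],[0,0,0,0,0,1]]' >/dev/null
python3 -m creep '[[0,0,0,0,0,1],[0,0,0,0,0,1],[0,0,0,0,0,1],[0,0,0,0,0,1],[0,0,0,0,0,1],[0,0,0,0,0,1],[0,0,0,0,0,1],[0,0,0,0,0,1],[0,0,0,0,0,1],[0,0,0,0,0,1]]' >/dev/null
python3 -m creep '[[0,0,0,0,0,1],[0,0,0,0,0,1],[0,0,0,0,0,1],[0,0,0,0,0,1],[0,0,0,0,0,1],[0,0,0,0,0,0.4],[0,0,0,0,0,0]]' >/dev/null
python3 where.py
python3 - <<'E'
from fit import *
for t in tins(('top','side')):print(*t)
E
```

```text
t 23.15 pos [ 408.1 -345.3  128.8] yaw -1.623 tilt [ 0.0003 -0.0002] F [ 0.5 -0.  -0.2] w 0.6 j [-0.33 -0.12 -0.26  0.   -1.43  0.27]
tin_large_a top 0.75 [506.4, 378.3] 0.95
tin_large_a top 0.46 [608.1, -126.2] 0.15
tin_small_a top 0.94 [412.8, -278.3] 0.85
tin_small_a top 0.75 [332.3, -555.8] 0.91
tin_small_a top 0.74 [577.6, 123.7] 0.95
tin_large_a side 0.98 [588.8, -131.3] 0.92
tin_large_a side 0.48 [704.9, -334.5] 0.39
tin_small_a side 0.72 [581.6, 126.5] 0.77
tin_small_a side 0.6 [411.7, -275.0] 0.65
tin_small_a side 0.57 [332.8, -569.5] 0.94
```

```bash
python3 -m creep '[[0,0,0.045,0,0,0],[0,0,0.045,0,0,0],[0,0,0.032,0,0,0],[0,0,0,0,0,0],[-0.015,0,0,0,0,0],[-0.012,0,0,0,0,0],[-0.016,0,0,0,0,0],[-0.018,0,0,0,0,0],[-0.018,0,0,0,0,0],[-0.018,0,0,0,0,0]]' >/dev/null
python3 where.py
python3 -m creep '[[-0.019,0,0,0,0,0],[-0.019,0,0,0,0,0],[-0.019,0,0,0,0,0],[-0.019,0,0,0,0,0],[-0.019,0,0,0,0,0],[-0.019,0,0,0,0,0],[-0.019,0,0,0,0,0],[-0.019,0,0,0,0,0],[-0.019,0,0,0,0,0],[-0.019,0,0,0,0,0]]' >/dev/null
python3 where.py;python3 - <<'E'
from fit import *
for t in tins(('top','side')):
    if 'small' in t[0]:print(*t)
E
```

```text
t 24.28 pos [ 413.4 -267.2   33.8] yaw -1.6211 tilt [ 0.0039 -0.0016] F [ 0.5 -1.7 -1. ] w 0.6 j [-0.16 -0.19 -0.5   0.   -1.26  0.11]
t 25.12 pos [ 421.  -114.9   33.7] yaw -1.6209 tilt [ 0.0043 -0.0001] F [-0.5 -1.2 -0.8] w 0.6 j [ 0.2  -0.37 -0.64  0.   -1.3  -0.25]
tin_small_a top 0.95 [578.4, 123.1] 0.94
tin_small_a top 0.91 [332.2, -556.5] 0.95
tin_small_a side 0.79 [333.3, -569.5] 0.94
tin_small_a side 0.72 [420.2, -61.6] 0.3
tin_small_a side 0.71 [579.4, 129.8] 0.85
```

```bash
python3 -m creep '[[-0.018,0,0,0,0,0],[-0.018,0,0,0,0,0],[-0.018,0,0,0,0,0],[-0.018,0,0,0,0,0],[-0.018,0,0,0,0,0],[-0.018,0,0,0,0,0],[-0.018,0,0,0,0,0],[-0.018,0,0,0,0,0],[-0.018,0,0,0,0,0],[-0.017,0,0,0,0,0]]' >/dev/null
python3 -m creep '[[-0.014,0,0,0,0,0],[-0.01,0,0,0,0,0],[-0.006,0,0,0,0,0],[-0.004,0,0,0,0,0],[0,0,0,0,0,0]]' >/dev/null
python3 where.py;python3 - <<'E'
from fit import *
for t in tins(('top','side')):
    if 'small' in t[0]:print(*t)
E
```

```text
t 26.67 pos [428.8  54.2  31.3] yaw -1.6217 tilt [0.0006 0.0001] F [ 0.6 -1.6  1.9] w 0.6 j [ 0.6  -0.37 -0.65  0.   -1.3  -0.65]
tin_small_a top 0.95 [332.0, -557.3] 0.93
tin_small_a top 0.67 [578.4, 124.7] 0.85
tin_small_a side 0.87 [579.1, 126.5] 0.74
tin_small_a side 0.86 [428.9, 102.7] 0.4
tin_small_a side 0.86 [332.8, -569.8] 0.92
```

```bash
python3 -m creep '[[-0.004,0,0,0,0,0],[0,0,0,0,0,0],[0.02,0,0,0,0,0],[0,0,-0.035,0,0,0],[0,0,-0.035,0,0,0],[-0.022,0.028,0,0,0,0],[-0.022,0.028,0,0,0,0],[-0.022,0.027,0,0,0,0],[0,0,0,0,0,-1],[0,0,0,0,0,-1]]' >/dev/null
python3 -m creep '[[0,0,0,0,0,-1],[0,0,0,0,0,-1],[0,0,0,0,0,-1],[0,0,0,0,0,-1],[0,0,0,0,0,-1],[0,0,0,0,0,-1],[0,0,0,0,0,-1],[0,0,0,0,0,-1],[0,0,0,0,0,-1],[0,0,0,0,0,-1]]' >/dev/null
python3 -m creep '[[0,0,0,0,0,-1],[0,0,0,0,0,-1],[0,0,0,0,0,-1],[0,0,0,0,0,-1],[0,0,0,0,0,-1],[0,0,0,0,0,-0.4],[0,0,0,0,0,0]]' >/dev/null
python3 where.py
python3 - <<'E'
from fit import *
for t in tins(('top','side')):
    if 'small' in t[0]:print(*t)
E
```

```text
t 29.22 pos [363.9  97.6  86.7] yaw 0.1199 tilt [-0.0008  0.0002] F [-1.3 -0.3 -0.2] w 0.6 j [ 0.81 -0.6  -0.69 -0.   -1.48  0.88]
tin_small_a top 0.91 [440.8, 95.9] 0.47
tin_small_a top 0.79 [331.1, -556.4] 0.94
tin_small_a top 0.69 [687.3, 145.4] 0.16
tin_small_a top 0.62 [579.1, 123.1] 0.92
tin_small_a side 0.98 [429.8, 108.7] 0.96
tin_small_a side 0.79 [578.8, 129.4] 0.8
tin_small_a side 0.65 [332.7, -569.9] 0.94
```

```bash
python3 -m creep '[[0,0,0.034,0,0,0],[0,0,0.034,0,0,0],[0,0,0,0,0,0],[0.013,0,0,0,0,0],[0.013,0,0,0,0,0],[0.015,0,0,0,0,0],[0.014,0,0,0,0,0],[0.014,0,0,0,0,0],[0.014,0,0,0,0,0],[0.014,0,0,0,0,0]]' >/dev/null
python3 where.py
python3 -m creep '[[0.013,0,0,0,0,0],[0.013,0,0,0,0,0],[0.012,0,0,0,0,0],[0.011,0,0,0,0,0],[0.01,0,0,0,0,0],[0.01,0,0,0,0,0],[0.008,0,0,0,0,0],[0.006,0,0,0,0,0],[0.004,0,0,0,0,0]]' >/dev/null
python3 where.py
```

```text
t 30.35 pos [442.  106.5  33.8] yaw 0.1179 tilt [-0.0001 -0.0005] F [-1.5  0.2  1.8] w 0.6 j [ 0.68 -0.3  -0.59  0.   -1.29  1.  ]
t 31.1 pos [509.1 114.2  33.5] yaw 0.1179 tilt [-0.0047 -0.0022] F [-12.6  -1.2   8.3] w 0.6 j [ 0.61 -0.1  -0.41 -0.   -1.26  1.08]
```

```bash
for i in 1 2; do python3 -m creep '[[0.004,0,0,0,0,0],[0.004,0,0,0,0,0]]' >/dev/null; python3 where.py; done; python3 -m creep '[[0.004,0,0,0,0,0]]' >/dev/null; python3 where.py
```

```text
t 31.27 pos [515.7 115.1  33.6] yaw 0.118 tilt [-0.0034 -0.0016] F [-9.8  0.2  5.9] w 0.6 j [ 0.6  -0.08 -0.4  -0.   -1.26  1.09]
t 31.43 pos [522.6 116.1  33.6] yaw 0.1181 tilt [-0.0021 -0.0011] F [-6.4 -0.3  3.3] w 0.6 j [ 0.59 -0.06 -0.38 -0.   -1.25  1.09]
t 31.52 pos [526.  116.5  33.6] yaw 0.1181 tilt [-0.0014 -0.0009] F [-5.9 -0.4  2.8] w 0.6 j [ 0.59 -0.05 -0.37 -0.   -1.25  1.1 ]
```

```bash
for i in 1 2; do python3 -m creep '[[0.002,0,0,0,0,0]]' >/dev/null; python3 where.py;done; python3 -m creep '[[0.002,0,0,0,0,0]]' >/dev/null; python3 where.py;  python3 - <<'E'
from fit import *
for t in tins(('top','side')):
    if 'small' in t[0]:print(*t)
E
```

```text
t 31.6 pos [527.9 116.8  33.6] yaw 0.1181 tilt [-0.0009 -0.0007] F [-5.8 -0.3  3.6] w 0.6 j [ 0.59 -0.05 -0.37  0.   -1.25  1.1 ]
t 31.68 pos [528.6 116.7  33.4] yaw 0.1181 tilt [-0.0027 -0.0013] F [-15.2   0.    9.9] w 0.6 j [ 0.59 -0.04 -0.36 -0.   -1.25  1.1 ]
t 31.77 pos [528.8 116.7  33.4] yaw 0.1182 tilt [-0.0059 -0.002 ] F [-23.6   0.4  15. ] w 0.6 j [ 0.59 -0.04 -0.36 -0.   -1.26  1.1 ]
tin_small_a top 0.82 [333.5, -557.4] 0.97
tin_small_a top 0.76 [665.4, 131.0] 0.64
tin_small_a top 0.55 [583.0, -136.6] 0.72
tin_small_a top 0.4 [596.3, 63.6] 0.13
tin_small_a side 0.92 [663.8, 139.7] 0.81
tin_small_a side 0.83 [577.7, 127.4] 0.55
tin_small_a side 0.63 [332.9, -568.8] 0.94
```

```bash
python3 -m creep '[[-0.01,0,0,0,0,0],[-0.025,0,0,0,0,0],[-0.025,0,-0.03,0,0,0],[0,0,-0.045,0,0,0],[0,0,-0.045,0,0,0]]' >/dev/null; python3 where.py;  python3 - <<'E'
from fit import *
a=arm.snapshot('side');b=arm.snapshot('top')
for p,q in(((75.6,241),(220.5,101.5)),((77,127),(315,79))):
    for z in(20,60,100,150,200,300):print(z,ray('top',p,z)[:2].round(),ray('side',q,z)[:2].round())
cv2.imwrite('pics/two.png',np.hstack([cv2.resize(a[70:220,170:330],(640,600)[:2])[:, :400],cv2.resize(b[100:250,60:160],(400,600))]))
for l in('tin_small_a','tin_large_a'):
  for c in('top','side'):
    pass
for t in tins(('top','side')):print(*t)
E
```

```text
t 32.48 pos [482.4 111.  129.6] yaw 0.1187 tilt [-0.0001 -0.0009] F [1.2 0.8 0.7] w 0.6 j [ 0.63 -0.23 -0.36  0.   -1.45  1.05]
20 [477. 503.] [483. 499.]
60 [472. 488.] [478. 445.]
100 [467. 473.] [473. 391.]
150 [460. 454.] [466. 324.]
200 [454. 436.] [460. 256.]
300 [441. 398.] [447. 121.]
20 [840. 515.] [856. 572.]
60 [826. 499.] [837. 516.]
100 [812. 484.] [819. 459.]
150 [794. 465.] [796. 388.]
200 [776. 446.] [773. 318.]
300 [740. 408.] [727. 176.]
tin_large_a top 0.92 [516.3, 384.7] 0.46
tin_large_a top 0.71 [588.4, -134.9] 0.95
tin_small_a top 0.9 [665.6, 133.8] 0.89
tin_small_a top 0.61 [332.5, -556.6] 0.9
tin_small_a top 0.54 [582.1, 114.5] 0.43
tin_large_a side 0.94 [588.1, -132.3] 0.91
tin_large_a side 0.68 [661.6, 86.4] 0.23
tin_large_a side 0.44 [504.7, 379.4] 0.26
tin_small_a side 0.62 [664.1, 140.0] 0.79
tin_small_a side 0.56 [570.9, 124.3] 0.8
tin_small_a side 0.56 [333.0, -568.0] 0.91
```

View pics/two.png

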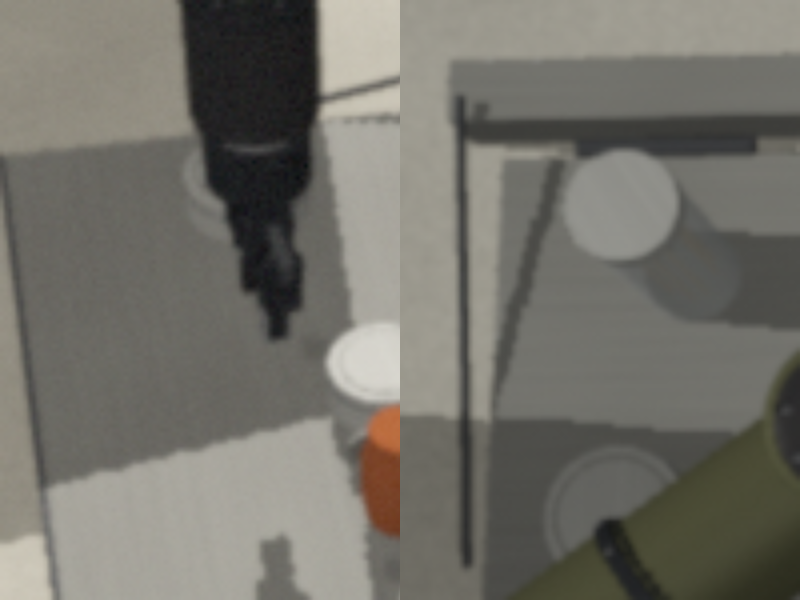

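```bash
python3 -m creep '[[0.01,-0.043,0,0,0,0],[0.01,-0.043,0,0,0,0],[0.01,-0.043,0,0,0,0],[0.01,-0.043,0,0,0,0],[0.01,-0.043,0,0,0,0],[0.01,-0.043,0,0,0,0],[0.01,-0.043,0,0,0,0],[0.01,-0.043,0,0,0,0],[0.01,-0.043,0,0,0,0],[0.007,-0.038,0,0,0,0]]' >/dev/null
python3 -m creep '[[0,0,0,0,0,1],[0,0,0,0,0,1],[0,0,0,0,0,1],[0,0,0,0,0,1],[0,0,0,0,0,1],[0,0,0,0,0,1],[0,0,0,0,0,1],[0,0,0,0,0,1],[0,0,0,0,0,1],[0,0,0,0,0,1]]' >/dev/null
python3 -m creep '[[0,0,0,0,0,1],[0,0,0,0,0,1],[0,0,0,0,0,1],[0,0,0,0,0,1],[0,0,0,0,0,1],[0,0,0,0,0,1],[0,0,0,0,0,1],[0,0,0,0,0,1],[0,0,0,0,0,0.5],[0,0,0,0,0,0]]' >/dev/null
python3 where.py;  python3 - <<'E'
from fit import *
for t in tins(('top','side')):print(*t)
E
```

```text
t 35.38 pos [520.2 458.  127. ] yaw -1.7337 tilt [-0.0012 -0.0019] F [-0.5  1.2 -0.8] w 0.6 j [ 1.01  0.3   0.19  0.   -1.46 -1.17]
tin_large_a top 0.76 [505.3, 378.7] 0.97
tin_large_a top 0.67 [587.7, -134.9] 0.96
tin_small_a top 0.96 [332.3, -558.8] 0.96
tin_small_a top 0.9 [661.5, 133.3] 0.92
tin_small_a top 0.63 [574.0, 123.6] 0.96
tin_large_a side 0.96 [587.6, -132.9] 0.87
tin_large_a side 0.78 [506.9, 383.1] 0.93
tin_small_a side 0.78 [574.4, 125.9] 0.85
tin_small_a side 0.62 [664.9, 139.7] 0.83
tin_small_a side 0.57 [333.4, -569.5] 0.91
```

```bash
python3 -m creep '[[0,0,0.045,0,0,0],[0,0,0.045,0,0,0],[0,0,0.03,0,0,0],[0,0,0,0,0,0],[0.015,0,0,0,0,0],[0.01,0,0,0,0,0],[0.013,0.002,0,0,0,0],[0.017,0.0027,0,0,0,0],[0.0186,0.003,0,0,0,0],[0.0186,0.003,0,0,0,0]]' >/dev/null
python3 where.py
python3 -m creep '[[0.0186,0.003,0,0,0,0],[0.0186,0.003,0,0,0,0],[0.0186,0.003,0,0,0,0],[0.0186,0.003,0,0,0,0],[0.0186,0.003,0,0,0,0],[0.0186,0.003,0,0,0,0],[0.0186,0.003,0,0,0,0],[0.0186,0.003,0,0,0,0],[0.0186,0.003,0,0,0,0],[0.0186,0.003,0,0,0,0]]' >/dev/null
python3 where.py;  python3 - <<'E'
from fit import *
for t in tins(('top','side')):
   if 'large' in t[0]:print(*t)
E
```

```text
t 36.52 pos [500.7 387.2  34.9] yaw -1.7312 tilt [0.0024 0.0027] F [-0.1  1.2 -0.8] w 0.6 j [ 0.97  0.19 -0.12  0.   -1.26 -1.13]
t 37.35 pos [453.2 244.   34.9] yaw -1.7314 tilt [0.0028 0.0028] F [ 0.9  0.3 -0.4] w 0.6 j [ 0.89 -0.13 -0.44  0.   -1.26 -1.05]
tin_large_a top 0.96 [588.3, -134.9] 0.97
tin_large_a top 0.76 [443.3, 185.7] 0.95
tin_large_a side 0.7 [588.5, -132.0] 0.9
tin_large_a side 0.56 [441.4, 186.0] 0.94
```

```bash
python3 -m creep '[[0.018,-0.002,0,0,0,0],[0.019,-0.003,0,0,0,0],[0.019,-0.003,0,0,0,0],[0.019,-0.003,0,0,0,0],[0.019,-0.003,0,0,0,0],[0.019,-0.003,0,0,0,0],[0.019,-0.003,0,0,0,0],[0.019,-0.003,0,0,0,0],[0.019,-0.003,0,0,0,0],[0.019,-0.003,0,0,0,0]]' >/dev/null
python3 where.py
python3 -m creep '[[0.019,-0.003,0,0,0,0],[0.019,-0.003,0,0,0,0],[0.019,-0.003,0,0,0,0],[0.019,-0.003,0,0,0,0],[0.019,-0.003,0,0,0,0],[0.019,-0.003,0,0,0,0],[0.019,-0.003,0,0,0,0],[0.019,-0.003,0,0,0,0],[0.015,-0.002,0,0,0,0],[0.01,-0.001,0,0,0,0]]' >/dev/null
python3 -m creep '[[0.006,-0.001,0,0,0,0],[0.003,0,0,0,0,0],[0,0,0,0,0,0]]' >/dev/null
python3 where.py;  python3 - <<'E'
from fit import *
for t in tins(('top','side')):
   if 'large' in t[0]:print(*t)
E
```

```text
t 38.48 pos [451.4  89.6  33.2] yaw -1.7322 tilt [0.0012 0.001 ] F [-0.4  4.5  4.2] w 0.6 j [ 0.64 -0.29 -0.58 -0.   -1.28 -0.8 ]
t 39.57 pos [449.2 -60.2  32.6] yaw -1.7324 tilt [-0.0002 -0.0005] F [0.7 0.7 0.7] w 0.6 j [ 0.32 -0.31 -0.59  0.   -1.28 -0.48]
tin_large_a top 0.96 [589.1, -135.6] 0.93
tin_large_a top 0.55 [438.4, -118.9] 0.75
tin_large_a side 0.75 [588.9, -130.6] 0.92
tin_large_a side 0.56 [438.9, -116.5] 0.97
```

```bash
python3 -m creep '[[0.009,-0.0015,0,0,0,0],[0.006,-0.001,0,0,0,0],[0.004,-0.0005,0,0,0,0],[0,0,0,0,0,0],[-0.02,0,0,0,0,0],[0,0,-0.035,0,0,0],[0,0,-0.035,0,0,0],[0.037,0.033,0,0,0,0],[0.037,0.032,0,0,0,0],[0.036,0.032,0,0,0,0]]' >/dev/null
python3 -m creep '[[0,0,0,0,0,-1],[0,0,0,0,0,-1],[0,0,0,0,0,-1],[0,0,0,0,0,-1],[0,0,0,0,0,-1],[0,0,0,0,0,-1],[0,0,0,0,0,-1],[0,0,0,0,0,-1],[0,0,0,0,0,-1],[0,0,0,0,0,-1]]' >/dev/null
python3 -m creep '[[0,0,0,0,0,-1],[0,0,0,0,0,-1],[0,0,0,0,0,-1],[0,0,0,0,0,-1],[0,0,0,0,0,-1],[0,0,0,0,0,-1],[0,0,0,0,0,-1],[0,0,0,0,0,-0.2],[0,0,0,0,0,0]]' >/dev/null
python3 where.py;  python3 - <<'E'
from fit import *
for t in tins(('top','side')):print(*t)
E
```

```text
t 42.28 pos [ 361.2 -133.8   88.8] yaw -0.0135 tilt [ 0.0001 -0.0003] F [ 0.5 -0.   0.5] w 0.6 j [ 0.18 -0.58 -0.67  0.   -1.47  1.38]
tin_large_a top 0.61 [588.4, -134.9] 0.97
tin_large_a top 0.6 [459.0, -128.5] 0.33
tin_small_a top 0.87 [663.0, 135.3] 0.93
tin_small_a top 0.82 [332.2, -557.3] 0.94
tin_small_a top 0.71 [575.7, 121.5] 0.93
tin_large_a side 0.91 [588.2, -133.7] 0.91
tin_large_a side 0.86 [437.9, -131.2] 0.97
tin_small_a side 0.95 [664.8, 138.8] 0.81
tin_small_a side 0.94 [575.6, 127.6] 0.82
tin_small_a side 0.69 [332.4, -568.7] 0.95
```

```bash
python3 -m creep '[[0,0,0.035,0,0,0],[0,0,0.036,0,0,0],[0,0,0,0,0,0],[0.012,0,0,0,0,0],[0.013,0,0,0,0,0],[0.014,0,0,0,0,0],[0.014,0,0,0,0,0],[0.014,0,0,0,0,0],[0.014,0,0,0,0,0],[0.014,0,0,0,0,0]]' >/dev/null
python3 where.py
python3 -m creep '[[0.013,0,0,0,0,0],[0.013,0,0,0,0,0],[0.012,0,0,0,0,0],[0.012,0,0,0,0,0],[0.01,0,0,0,0,0],[0.01,0,0,0,0,0],[0.008,0,0,0,0,0],[0.006,0,0,0,0,0],[0.004,0,0,0,0,0]]' >/dev/null
python3 where.py
python3 -m creep '[[0.004,0,0,0,0,0],[0.004,0,0,0,0,0]]' >/dev/null; python3 where.py
```

```text
t 43.42 pos [ 437.2 -134.9   33. ] yaw -0.0124 tilt [-0.0021 -0.001 ] F [-5.3 -0.9  2.7] w 0.6 j [ 0.15 -0.29 -0.58  0.   -1.28  1.41]
t 44.17 pos [ 505.1 -136.    32.9] yaw -0.0125 tilt [-0.0076 -0.0013] F [-16.4   1.8  10.1] w 0.6 j [ 0.12 -0.09 -0.41  0.   -1.26  1.44]
t 44.33 pos [ 511.8 -136.    32.9] yaw -0.0125 tilt [-0.0064 -0.0011] F [-13.9   1.1   9.6] w 0.6 j [ 0.12 -0.07 -0.39  0.   -1.26  1.44]
```

```bash
python3 -m creep '[[0.004,0,0,0,0,0],[0.004,0,0,0,0,0]]' >/dev/null; python3 where.py; for i in 1 2; do python3 -m creep '[[0.003,0,0,0,0,0]]' >/dev/null; python3 where.py;done
```

```text
t 44.5 pos [ 518.8 -135.9   32.9] yaw -0.0123 tilt [-0.0049 -0.0009] F [-10.5   1.    7.1] w 0.6 j [ 0.12 -0.06 -0.38  0.   -1.26  1.44]
t 44.58 pos [ 521.5 -135.9   32.9] yaw -0.0123 tilt [-0.0042 -0.0008] F [-10.    1.1   5.5] w 0.6 j [ 0.12 -0.05 -0.37  0.   -1.25  1.44]
t 44.67 pos [ 524.1 -135.9   32.9] yaw -0.0122 tilt [-0.0037 -0.0007] F [-9.   1.3  5.4] w 0.6 j [ 0.12 -0.04 -0.36  0.   -1.25  1.44]
```

```bash
for i in 1 2 3; do python3 -m creep '[[0.002,0,0,0,0,0]]' >/dev/null; python3 where.py;done
```

```text
t 44.75 pos [ 525.9 -135.8   33. ] yaw -0.0122 tilt [-0.0032 -0.0007] F [-8.1  1.   5.7] w 0.6 j [ 0.12 -0.04 -0.36  0.   -1.25  1.44]
t 44.83 pos [ 527.6 -135.8   33. ] yaw -0.0122 tilt [-0.003  -0.0007] F [-7.2  1.1  4. ] w 0.6 j [ 0.12 -0.04 -0.36  0.   -1.25  1.44]
t 44.92 pos [ 529.3 -135.8   33. ] yaw -0.0121 tilt [-0.0027 -0.0006] F [-7.1  2.1  3.8] w 0.6 j [ 0.12 -0.03 -0.35  0.   -1.25  1.44]
```

```bash
for i in 1 2 3; do python3 -m creep '[[0.002,0,0,0,0,0]]' >/dev/null; python3 where.py;done
```

```text
t 45.0 pos [ 530.9 -135.7   32.9] yaw -0.0121 tilt [-0.0025 -0.0005] F [-11.4   2.1   6.4] w 0.6 j [ 0.12 -0.03 -0.35  0.   -1.25  1.44]
t 45.08 pos [ 531.1 -135.9   32.8] yaw -0.0122 tilt [-0.0061 -0.0006] F [-18.6   4.9  11.9] w 0.6 j [ 0.12 -0.02 -0.34 -0.   -1.26  1.44]
t 45.17 pos [ 531.2 -135.9   32.8] yaw -0.0122 tilt [-0.0097 -0.0006] F [-25.3   6.   16.8] w 0.6 j [ 0.12 -0.02 -0.34 -0.   -1.26  1.44]
```

```bash
python3 -m creep '[[-0.005,0,0,0,0,0],[-0.015,0,0,0,0,0],[-0.04,0,0,0,0,0],[-0.05,0,0,0,0,0],[-0.05,0,-0.03,0,0,0],[-0.04,0,-0.04,0,0,0],[0,0,0,0,0,0]]' >/dev/null; python3 where.py;  python3 - <<'E'
from fit import *
for k in range(2):
  for t in tins(('top','side')):print(*t)
b=arm.snapshot('top')
cv2.imwrite('pics/chk.png',cv2.resize(b[130:240,165:325],(800,550),interpolation=cv2.INTER_CUBIC))
E
```

```text
t 45.75 pos [ 382.4 -134.7   91.9] yaw -0.0117 tilt [ 0.0161 -0.0008] F [ 1.9 -0.5  2. ] w 0.6 j [ 0.17 -0.52 -0.64  0.   -1.44  1.39]
tin_large_a top 0.79 [696.6, -135.2] 0.94
tin_large_a top 0.67 [587.6, -136.9] 0.95
tin_small_a top 0.98 [332.0, -556.5] 0.95
tin_small_a top 0.65 [575.2, 122.9] 0.92
tin_small_a top 0.59 [662.4, 133.9] 0.91
tin_large_a side 0.76 [587.8, -133.6] 0.9
tin_large_a side 0.61 [696.4, -132.3] 0.9
tin_small_a side 0.69 [332.7, -570.0] 0.92
tin_small_a side 0.59 [574.6, 126.8] 0.81
tin_small_a side 0.42 [566.2, 26.1] 0.69
tin_large_a top 0.87 [587.4, -136.5] 0.95
tin_large_a top 0.86 [696.6, -136.0] 0.96
tin_large_a top 0.74 [735.8, 370.3] 0.71
tin_small_a top 0.89 [573.6, 121.1] 0.91
tin_small_a top 0.74 [332.1, -557.0] 0.94
tin_small_a top 0.64 [662.5, 134.5] 0.91
tin_large_a side 0.86 [696.2, -132.1] 0.89
tin_large_a side 0.6 [587.3, -132.6] 0.91
tin_small_a side 0.97 [666.4, 140.5] 0.81
tin_small_a side 0.88 [332.0, -567.5] 0.9
tin_small_a side 0.81 [575.0, 126.6] 0.83
```

View pics/chk.png

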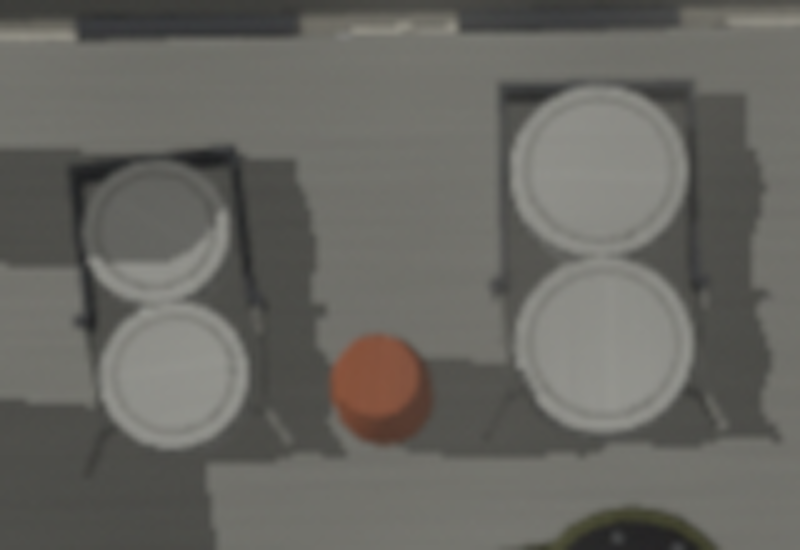

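Both rows sit on their stops: the large tins at crop (598,170) and (604,343), the small ones at (157,230) and (174,375). The clip noses are back near their rest positions behind the front tins. The jar at (380,385) hasn't moved. I check the other bystanders and then hand in.

```bash
python3 -m creep '[[0,0,0,0,0,0],[0,0,0,0,0,0]]' >/dev/null; python3 where.py
python3 - <<'E'
from h import *
a=arm.snapshot('top')
for l in('jar','pasta_tube','funnel','scoop'):
    q=arm.spot_point('top',l);print(l,[(round(r['p'],2),ray('top',r['position'],20)[:2].round().tolist()) for r in q[:1]])
print(arm.finish_job())
E
```

```text
t 46.57 pos [ 381.7 -133.9   82.7] yaw -0.0118 tilt [-0.0003 -0.0002] F [ 0.  -0.1 -0. ] w 0.6 j [ 0.17 -0.5  -0.64  0.   -1.43  1.39]
jar [(0.66, [562.0, -12.0])]
pasta_tube [(0.95, [699.0, 333.0])]
funnel [(0.85, [543.0, -365.0])]
scoop [(0.96, [684.0, -327.0])]
the job is handed in; nothing more can be done
None
```

I handed the job in at about 47 s of the 72 s allowed: both large tins are in the wide lane and both small tins in the narrow lane, each row pushed up against its end stop with the clips shut behind the front tin, and the jar, pasta tube, funnel and scoop never touched.

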